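Open the sample locker's gate and hold it for the vial tray

ROBOT

A 6-joint arm with a two-finger parallel gripper is mounted at the origin on the work surface. World frame = base frame: x ahead of the robot, y to its left, z up, the work surface at z = 0. Lengths are in m, angles in rad, forces in N, time in s.
With the tool pointing down it reaches from about 0.35 to 0.775 m from the base axis. Payload 7.3 kg.
Tool frame: the origin (TCP) lies at the very end of the fingers, on their centre line; the grasp point (between the pads) lies 19 mm behind it; z points along the fingers, y is the line along which they close (so a half turn about z gives the same grasp; the last joint's range is limited). The gripper opens to 92 mm and grips with 3 to 60 N. Pads are 19 mm wide; open, the fingers measure 130 mm over their backs; the gripper's body (75 mm by 190 mm) begins 47 mm behind the grasp point.
Start: joints at [1.015, 0.342, 1.524, -0, 1.275, -0.146], TCP at [0.209, 0.482, 0.227] pointing down, gripper open.
Joint ranges: [-2.53, 2.53], [-0.77, 2.02], [0.04, 2.7], [-1, 4.14], [0.28, 2.66], [-3.11, 3.11]. Speed limits (rad/s): [2.57, 2.57, 3.14, 3.14, 3.14, 3.14].

INTERFACE

Orientations are given as [roll, pitch, yaw] about the fixed x, y, z axes, in that order (R = Rz(yaw) Ry(pitch) Rx(roll)).
In Python, from cell import robot gives the robot as it stands.
- The arm moves only by the tool apply_moves, never from a script. Its argument "motion" is text: rows parted by semicolons, each of 7 numbers parted by spaces: the opening in per cent of the stroke, from 0 (shut) to 100 (fully open), then the shift along the tool's x, y, z in cm, then the turn, a rotation vector about the tool's x, y, z in rad. A call has 1 to 20 rows; each row shifts and turns the commanded pose from where the row before left it, along the tool's axes as they then stand; what a row does not reach is not made up. A row lasts 1/8 s, in which the tool goes at most 62.5 mm and 10.7 degrees, less where a joint would pass 70% of its speed; a pose out of reach is approached as far as the arm can. A call with a gripper value outside its range is refused whole. The fingers move at their own pace and stop on an object; "force" is the grip in N (left out, the last holds). Time passes only in rows, so rows that do not move let the fingers close. It gives the time, the measured TCP pose, the force, the opening and the grip force at its end, in the units of the state.
- robot.observe(): the state, without advancing time (a new reading comes with each control period).
- robot.read_camera(name): name is "side" or "top"; returns a dict with "img" (400x640x3 uint8, red, green, blue), "fovy" (degrees; the focal length in pixels is half the picture's height over the tangent of half this angle, whatever the lens; pixels are square), "cx", "cy" (the principal point, pixels), "R" (3x3) and "t" (3): a world point X has camera coordinates R X + t. Camera axes: x right, y down, z forward; pixel columns grow to the right and rows downward; lengths in m; the calibration is good to about 2 mm. A picture is of the moment at which its call begins. There is no depth.
- robot.hand_in(): hands the job in; it is judged then, once.
Trained networks look in a picture, given as the dict that the camera call returned (one of the last four; its "shot" number tells which), for a name from the list of things; names that differ only in an ending like _2 or _b are one class to them, and where a whole thing is asked for, a point or a joint stands for the part that bears it (a point fixed in the world has none). Each returns a list of dicts, best first, with "score" (0 to 1); they miss things now and then, are a little off and sometimes report something else, mostly with a low value. They report only what shows in the picture. A call takes as long as a camera call.
- robot.search_frame(target, picture): "centre" ([x, y, z] in m, in world coordinates, good to about 4 mm: the middle of the surface that is visible of it).
- robot.trace(target, picture): "pixels" (400x640 bool, what is visible of it).
The state is a dict: "time": time; "qpos": joint angles; "qvel": joint speeds; "joint_efforts": joint torques, N m; "tool_pos": TCP position; "tool_rot": TCP orientation; "contact_force": force on the tool from outside, world axes, zero at the start; "torque": the same for the moment, N m; "opening": finger opening in m; "grip_force": force on a finger pad.
Only numpy, scipy, OpenCV 4.12 (cv2) and the standard library are available. Lean on these libraries where they do the work, as an engineer would, in place of code of your own. Each camera call takes 0.05 s, during which the arm holds its last target. There are 200 camera calls.

TASK

I need to slide the vial tray out of the little sample locker, so please open its gate for me. Squeeze the blue catch's two tabs fully together, and only then the yellow catch's; then swing the gate by its orange pull post past the half-way click-stop to wide open, nearly square to the locker's front, and finish still holding it there with the gripper, because it springs back when let go. Leave the bottles, flask, dishes and brush around it where they are.

Things in the scene. Friction and masses are not known exactly. Their poses are not given: they have to be found in the camera images.
- locker: grey fixed sample locker, 250 wide (y) x 220 deep (x) x 120 high, flat top deck at z 120. Origin on the bench under the middle of its front edge; x points front to back, y to its left, z up. The gate covers its front (-x side), hinged at the left. Position and yaw vary. On the deck by the hinge: a dark click-stop block 24 x 22, 16 high, 52 mm behind the front edge, 105 mm left of middle.
- blue_catch: fixed base plate (78 x 36 x 4) of the blue catch, on the deck; origin at deck level midway between its tabs, 64 mm behind the deck's front edge and 50 mm left or right of its middle (blue and yellow may swap places). Axes as the locker's. Its claw, 14 mm wide, hooks over the gate's top edge: it reaches from 22 mm before to 6 mm behind the deck's front edge, top 3 mm above the deck, 9 mm when lifted.
- yellow_catch: base plate of the yellow catch, alike, in the other place, 100 mm beside the blue one.
- blue_tabs (a point): midway between the blue catch's two upright tabs, 26 mm above the deck. Tabs stand from 5 to 42 mm above the deck: plates 28 mm wide (y), 6 thick, one behind the other along the locker's x, 50 mm over their outer faces, 34 mm when squeezed. They are linked: each moves 8 mm inward, about 6 N against friction, and stays where left. Squeezing lifts the claw off the gate.
- yellow_tabs (a point): the same point of the yellow catch, which is alike but yellow; it stands in the other place, 100 mm beside the blue one.
- blue (a joint): blue catch: how far each tab has moved inward, m. 0 = as found, latched; 0.008 = fully squeezed, released. The gate is freed above 0.006.
- yellow (a joint): yellow catch, the same. It must not be squeezed before the blue one is fully squeezed.
- pull (a point): orange upright round pull post of the gate, diameter 16, top 53 mm above the deck, on a bracket that lies over 15 mm below the deck. The point is on the post's axis 18 mm below its top (155 mm above the bench) and moves with the gate. It is 28 mm in front of the gate's middle plane, 110 mm from the hinge along the gate; gate shut: 36 mm before the locker's front edge, 5 mm right of middle.
- gate_hinge (a point): point on the gate's upright hinge axis at the height of point pull: 8 mm in front of the locker's front edge, 105 mm left of its middle. Its attitude turns with the gate (shut: axes as the locker's). Seen from above the gate opens clockwise, towards the locker's -x.
- gate (a joint): gate angle, rad: 0 shut, 1.45 end stop, wide open about 1.3. Gate 205 wide, 105 high, 12 thick, orange frame, clear pane, top 2 mm below the deck. A spring closes it (0.07 N m shut, 0.4 N m wide). A click-stop resists from 0.1 to 0.35 and 0.6 to 0.85, and lets it rest near 0.55; passing takes about 5 N at the post. Past it the gate springs back unless held.
- vial_jar: small jar with white cap, diameter 44, 50 high, standing on the rear of the locker's deck. Leave alone. Origin: centre of its underside.
- weigh_dish: small steel dish, diameter 56, 20 high, on the rear of the locker's deck. Leave alone. Origin: centre of its underside.
- reagent_bottle: bottle with blue cap, diameter 70, 150 high, on the bench left of the locker. Leave alone. Origin: centre of its underside.
- amber_bottle: amber bottle with blue cap, diameter 60, 120 high, on the bench right of the locker. Leave alone. Origin: centre of its underside.
- flask: red conical flask, diameter 72, 115 high, on the bench to the left. Leave alone. Origin: centre of its underside.
- mortar: white ceramic bowl, diameter 90, 50 high, on the bench to the right. Leave alone. Origin: centre of its underside.
- sieve_brush: brush lying on the bench to the left, nearer the robot. 200 mm long; origin: under its middle. Leave alone.

How it is judged:
On the way, in this order (a step that is already met when the one before it is completed fails the run):
1. the blue catch is squeezed home (value of joint blue above 0.0065 m), for 0.1 s.
2. the yellow catch is squeezed home (value of joint yellow above 0.0065 m and value of joint blue above 0.006 m), for 0.1 s.
3. the gate is drawn past its click-stop by the fingers (value of joint gate above 0.9 rad and contact force between the fingers and gate above 0.5 N), for 0.1 s.
At the end, for the whole second after the job is handed in: Both catches squeezed (each tab in by more than 6 mm); the gate stands more than 1.15 rad open, still, with the fingers still bearing on it (more than 0.5 N); the bystanders within 30 mm of where they were (value of joint each of blue, yellow above 0.006 m and value of joint gate above 1.15 rad and velocity of joint gate between -0.05 and 0.05 rad/s and contact force between the fingers and gate above 0.5 N and distance of each of vial_jar, weigh_dish, reagent_bottle, amber_bottle, flask, mortar, sieve_brush from where it was at the start of the episode below 0.03 m); the arm keeps its last pose, push and grip.
It fails at once if the yellow catch is squeezed before the blue one (value of joint yellow above 0.003 m and value of joint blue below 0.006 m).
It fails at once if a bystander is knocked about (moved over 30 mm) (distance of any of vial_jar, weigh_dish, reagent_bottle, amber_bottle, flask, mortar, sieve_brush from where it was at the start of the episode above 0.03 m).
It fails at once if a bottle, jar or flask is tipped (angle between any of vial_jar, reagent_bottle, amber_bottle, flask's own z axis and vertical above 0.5 rad).
It also fails if it takes over 48 s, if anything falls off the work surface, if the arm or the gripper's body presses on something with over 40 N, if the wrist force passes 120 N, or if a joint passes its speed limit or range.

## Working session

There is one attempt and no reset: what is moved stays moved. The work goes in short steps, Python scripts to look and compute and a tool call to move; the robot and the scene stay as the last step left them, time stands still between calls to the robot, and variables do not carry over. Pictures are saved under pics/ and viewed, at most 10 in all, crops included, and the job is handed in when it is done.

Besides the shell and the picture viewer there is one more tool, called by a JSON object that holds its "api" and its "payload". apply_moves: Moves the arm, as the interface text tells. Its arguments: {"type":"object","properties":{"motion":{"type":"string"},"force":{"type":"number"}},"required":["motion"]}

```bash
ls; mkdir -p pics; cat > look.py <<'E'
from cell import robot
import cv2,numpy as np
def shot(cam,fn=None):
    p=robot.read_camera(cam)
    if fn: cv2.imwrite('pics/'+fn,p['img'][:,:,::-1])
    return p
def find(p,names,n=2):
    for t in names:
        for d in robot.search_frame(t,p)[:n]: print(t,np.round(d['centre'],4),round(d['score'],2))
E
python3 - <<'E'
from look import *
for c in ('top','side'):
    p=shot(c,c+'0.png'); print(c,p['fovy'],np.round(-p['R'].T@p['t'],3))
    find(p,['blue_catch','yellow_catch','blue_tabs','yellow_tabs','pull','locker','gate','vial_jar','weigh_dish','reagent_bottle','amber_bottle','flask','mortar','sieve_brush'])
print(robot.observe())
E
```

```text
pics
top 52.17050386464938 [0.44  0.061 1.19 ]
blue_catch [0.6825 0.0173 0.1236] 0.82
yellow_catch [ 0.704  -0.0789  0.1258] 0.56
yellow_catch [0.6525 0.1852 0.1023] 0.37
blue_tabs [0.6824 0.0189 0.1231] 0.72
yellow_tabs [ 0.6999 -0.079   0.1247] 0.55
yellow_tabs [ 0.8295 -0.0665  0.1392] 0.26
pull [ 0.7244 -0.0156  0.1203] 0.56
pull [ 0.8268 -0.0709  0.1371] 0.42
locker [ 0.7258 -0.0173  0.1169] 0.6
vial_jar [0.798  0.0278 0.1703] 0.67
weigh_dish [ 0.8242 -0.0662  0.1398] 0.89
reagent_bottle [0.6484 0.1872 0.1032] 0.77
reagent_bottle [ 0.7164 -0.2304  0.0803] 0.68
amber_bottle [ 0.5671 -0.2858  0.0322] 0.15
flask [0.4947 0.1734 0.0414] 0.92
flask [0.6504 0.1861 0.1019] 0.28
mortar [ 0.717  -0.2288  0.081 ] 0.63
mortar [ 0.5639 -0.2866  0.0286] 0.58
sieve_brush [0.3991 0.3806 0.0138] 0.65
side 46.99802342095628 [ 0.451 -0.853  0.834]
blue_catch [0.6812 0.0128 0.1277] 0.57
yellow_catch [ 0.6941 -0.0828  0.1238] 0.88
blue_tabs [0.6821 0.0143 0.1256] 0.58
blue_tabs [0.7979 0.012  0.1538] 0.28
yellow_tabs [ 0.6937 -0.0838  0.1243] 0.78
pull [ 0.6251 -0.0544  0.1079] 0.67
locker [ 0.724  
[... 456 characters left out ...]
{'time': 1.5, 'qpos': array([ 1.01498382e+00,  3.41980839e-01,  1.52410650e+00, -2.37400388e-05,
        1.27541824e+00, -1.46001102e-01]), 'qvel': array([-8.33853650e-04,  1.21172861e-03, -5.80131903e-04, -3.92578191e-05,
       -1.37812633e-03,  1.18115753e-03]), 'joint_efforts': array([-3.97784777e-05, -4.31134450e+01, -2.44474626e+01,  7.17692706e-02,
        4.85196419e-02, -6.05735408e-05]), 'tool_pos': array([0.20917072, 0.48154138, 0.22674819]), 'tool_rot': array([3.14150981e+00, 3.51386508e-05, 2.73178816e+00]), 'contact_force': array([-0.68553158,  0.97816894,  0.68092393]), 'torque': array([-0.04042868,  0.02962785,  0.01685666]), 'grip_force': 0.0, 'opening': 0.09211165047907326}
```

View pics/top0.png

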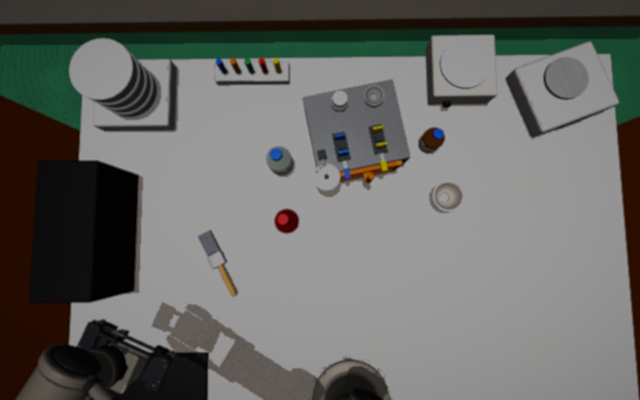

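View pics/side0.png

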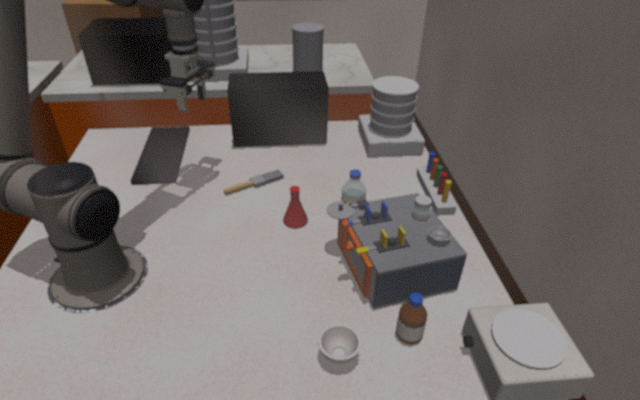

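The top view shows the locker at px (303–408, 80–172), with the blue catch on the left (341,143), yellow on the right (378,137) and the pull post at (368,179). A white disc on a stem that isn't on the list stands at (328,179). I'll zoom in on both views.

```bash
python3 - <<'E'
import cv2,numpy as np
a=cv2.imread('pics/top0.png')[70:200,260:420]; b=cv2.imread('pics/side0.png')[165:305,310:470]
cv2.imwrite('pics/z.png',np.vstack([np.hstack([cv2.resize(a,(400*1,325),interpolation=3),cv2.resize(b,(400,350),interpolation=3)[:325]])]))
cv2.imwrite('pics/za.png',cv2.resize(a,(720,585),interpolation=2));cv2.imwrite('pics/zb.png',cv2.resize(b,(672,588),interpolation=2))
E
```

```text
(no output)
```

View pics/za.png

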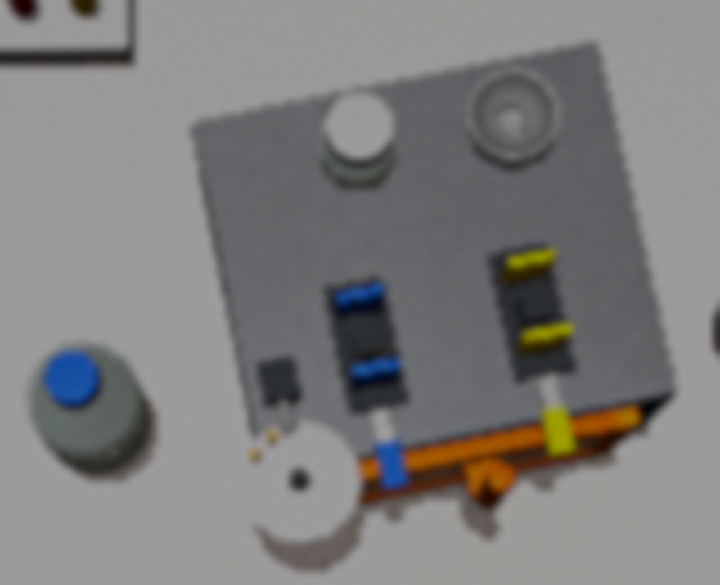

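View pics/zb.png

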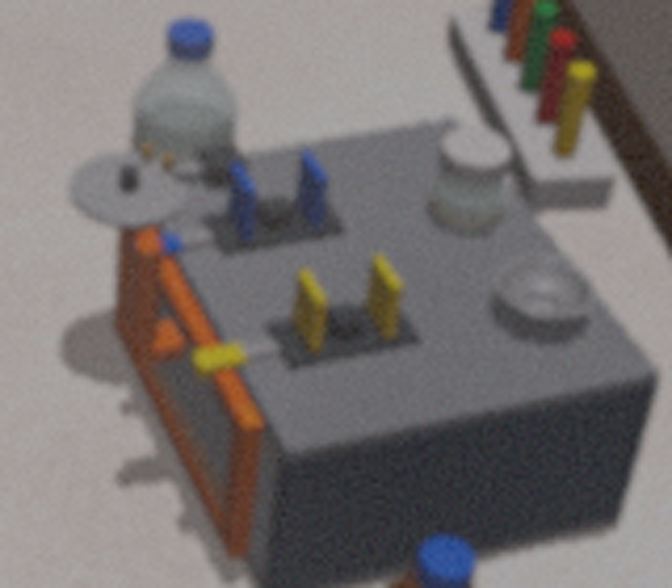

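```bash
cat > fit.py <<'E'
from look import *
from scipy.optimize import least_squares
def K(p):
    f=200/np.tan(np.radians(p['fovy']/2)); return f
def proj(p,X):
    c=p['R']@np.asarray(X).T+p['t'][:,None]
    return np.stack([p['cx']+K(p)*c[0]/c[2],p['cy']+K(p)*c[1]/c[2]],1)
def W(q,P):
    c,s=np.cos(q[2]),np.sin(q[2]); P=np.asarray(P,float)
    return np.stack([q[0]+c*P[:,0]-s*P[:,1],q[1]+s*P[:,0]+c*P[:,1],P[:,2]],1)
def un(z,s,o): return (np.asarray(z,float)+.5)/s-.5+np.array(o)
E
python3 - <<'E'
from fit import *
t=shot('top');s=shot('side')
for p in(t,s): print({k:v for k,v in p.items() if k not in('img','R','t')})
zt=un([[193,128],[598,42],[672,392],[360,292],[375,367],[530,260],[547,330]],4.5,[260,70])
zs=un([[450,122],[655,377],[285,452],[315,163],[241,174],[386,265],[311,278]],4.2,[310,165])
B=lambda y,sx:[.064+sx*.022,y,.160]
P=[[.22,.125,.12],[.22,-.125,.12],[0,-.125,.12],B(.05,1),B(.05,-1),B(-.05,1),B(-.05,-1)]
def r(q,which='ts'):
    o=[]
    if 't' in which:o.append(proj(t,W(q,P))-zt)
    if 's' in which:o.append(proj(s,W(q,P))-zs)
    return np.concatenate(o).ravel()
for w in('t','s','ts'):
    f=least_squares(r,[.63,-.03,-.2],args=(w,),loss='soft_l1'); print(w,f.x.round(4)); print(r(f.x,w).reshape(-1,2).round(1).tolist())
a=un([[300,480]],4.5,[260,70])[0];b=un([[130,183]],4.2,[310,165])[0]
g=least_squares(lambda X:np.r_[proj(t,[X])[0]-a,proj(s,[X])[0]-b],[.6,.1,.15]);print('disc',g.x,g.fun)
q=f.x
for n,X in dict(hinge=[-.008,.105,.155],pull=[-.036,-.005,.155],bl=[.064,.05,.146],ye=[.064,-.05,.146]).items(): print(n,W(q,[X])[0].round(4))
E
```

```text
{'fovy': 52.17050386464938, 'cx': 322.7239286718963, 'cy': 198.68700538945484, 'shot': 3}
{'fovy': 46.99802342095628, 'cx': 317.8962549317455, 'cy': 207.91478355896166, 'shot': 4}
t [ 0.6353 -0.0401  0.1898]
[[-0.6, -1.5], [-0.2, -0.3], [1.1, 0.2], [-0.1, 0.3], [0.0, 0.1], [0.1, -0.1], [-0.1, 0.7]]
s [ 0.6364 -0.036   0.1878]
[[0.8, -2.0], [1.0, -1.7], [-0.4, -1.0], [-0.6, 0.3], [0.3, 0.5], [-0.4, 1.2], [-0.3, 1.5]]
ts [ 0.6355 -0.0392  0.1881]
[[-0.8, -1.7], [-0.4, -0.3], [0.8, 0.2], [-0.4, 0.2], [-0.3, 0.0], [-0.2, -0.2], [-0.4, 0.7], [0.8, -1.3], [1.1, -0.8], [-0.4, 0.0], [-0.7, 1.1], [0.2, 1.3], [-0.4, 2.1], [-0.4, 2.4]]
disc [0.60869354 0.06025131 0.12861074] [ 0.01464148 -0.37134543 -0.35419452  0.05117017]
hinge [0.608  0.0625 0.155 ]
pull [ 0.6011 -0.0508  0.155 ]
bl [0.689  0.0219 0.146 ]
ye [ 0.7077 -0.0763  0.146 ]
```

The fit gives locker pose (0.6355, −0.039), yaw ≈ 0.188. The white disc triangulates onto the hinge, so it is the gate's hub. Next I'll move above the blue catch.

{"api": "apply_moves", "payload": {"motion": "80 -4.45 -1.65 0 0 0 0;80 -4.45 -1.65 0 0 0 0;80 -4.45 -1.65 0 0 0 0;80 -4.45 -1.65 0 0 0 0;80 -4.45 -1.65 0 0 0 0;80 -4.45 -1.65 0 0 0 0;80 -4.45 -1.65 0 0 0 0;80 -4.45 -1.65 0 0 0 0;80 -4.45 -1.65 0 0 0 0;80 -4.45 -1.65 0 0 0 0;80 -4.45 -1.65 0 0 0 0;80 -4.45 -1.65 0 0 0 0;80 -4.45 -1.65 0 0 0 0;80 -4.45 -1.65 0 0 0 0;80 0 0 0 0 0 0.16;80 0 0 0 0 0 0.16;80 0 0 0 0 0 0.16;80 0 0 0 0 0 0.16;80 0 0 0 0 0 0.16;80 0 0 0 0 0 0.17", "force": 20}}

```text
time: 4.1
tool_pos: [0.6885, 0.0215, 0.2265]
tool_rot: [-3.141, -0.0, 1.756]
contact_force: [-0.5, 0.1, 0.5]
opening: 0.0736
grip_force: 0.0
```

{"api": "apply_moves", "payload": {"motion": "80 0 0 2 0 0 0;80 0 0 2 0 0 0;80 0 0 2 0 0 0;80 0 0 1.4 0 0 0;80 0 0 1 0 0 0;80 0 0 1 0 0 0;80 0 0 0 0 0 0", "force": 20}}

```text
time: 4.97
tool_pos: [0.6883, 0.0215, 0.132]
tool_rot: [-3.141, -0.0, 1.762]
contact_force: [-0.4, -0.6, 0.1]
opening: 0.0732
grip_force: 0.0
```

```bash
python3 - <<'E'
from look import *
p=shot('side','s1.png');q=shot('top')
z=p['img'][140:300,300:460,::-1];w=q['img'][90:200,290:420,::-1]
cv2.imwrite('pics/z1.png',cv2.resize(z,(560,560),interpolation=2))
E
```

```text
(no output)
```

View pics/z1.png

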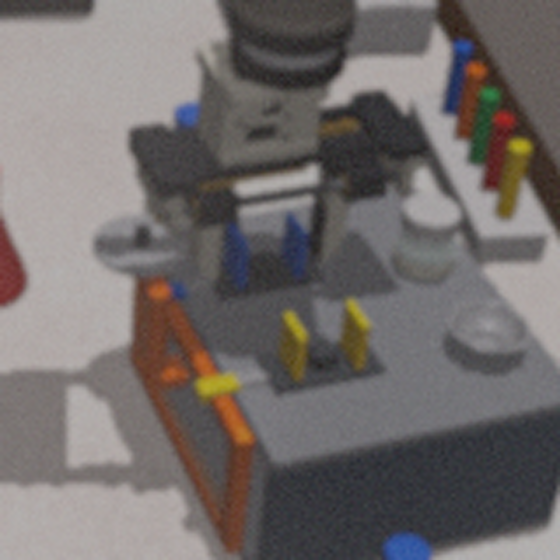

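The fingers straddle the blue tabs, with a finger at zoom x≈208 and another at ≈335 around tabs at 237 and 295. Squeezing now.

{"api": "apply_moves", "payload": {"motion": "60 0 0 0 0 0 0;50 0 0 0 0 0 0;40 0 0 0 0 0 0;30 0 0 0 0 0 0;30 0 0 0 0 0 0;30 0 0 0 0 0 0;30 0 0 0 0 0 0;30 0 0 0 0 0 0;30 0 0 0 0 0 0", "force": 30}}

```text
time: 6.2
tool_pos: [0.6887, 0.0215, 0.1333]
tool_rot: [3.141, 0.0, 1.762]
contact_force: [-0.6, 0.7, 4.5]
opening: 0.0332
grip_force: 30.0
```

{"api": "apply_moves", "payload": {"motion": "80 0 0 0 0 0 0;80 0 0 0 0 0 0;80 0 0 0 0 0 0;80 0 0 0 0 0 0;80 0 0 -2 0 0 0;80 0 0 -2 0 0 0;80 0 0 -2 0 0 0;80 -3 0 0 0 0 0;80 -4 0 0 0 0 0;80 -3 0 0 0 0 0;80 0 0 0 0 0 0"}}

```text
time: 7.58
tool_pos: [0.7076, -0.0793, 0.1922]
tool_rot: [-3.141, 0.0, 1.759]
contact_force: [0.7, 0.6, 0.3]
opening: 0.0737
grip_force: 0.0
```

```bash
python3 - <<'E'
from look import *
p=shot('side')
for n in('blue_tabs','yellow_tabs'):
    for d in robot.trace(n,p)[:1]:
        m=d['pixels'];ys,xs=np.where(m);print(n,d['score'],xs.min(),xs.max(),ys.min(),ys.max(),len(xs))
z=p['img'][140:300,300:460,::-1]
cv2.imwrite('pics/z2.png',cv2.resize(z,(560,560),interpolation=2))
E
```

```text
blue_tabs 0.62 348 390 211 224 248
yellow_tabs 0.81 355 408 227 254 598
```

View pics/z2.png

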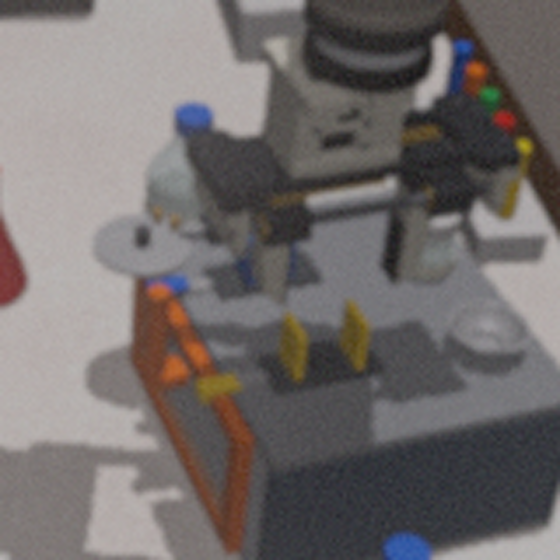

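The blue tabs are together (zoom x 245–288) and their claw is lifted at (172,283). The yellow tabs (292 and 355) are ready between the fingers, so I'll lower and squeeze.

{"api": "apply_moves", "payload": {"motion": "80 0.2 0 2 0 0 0;80 0 0 2 0 0 0;80 0 0 1 0 0 0;80 0 0 1 0 0 0;80 0 0 0 0 0 0;60 0 0 0 0 0 0;50 0 0 0 0 0 0;40 0 0 0 0 0 0;30 0 0 0 0 0 0;30 0 0 0 0 0 0;30 0 0 0 0 0 0;30 0 0 0 0 0 0;30 0 0 0 0 0 0;30 0 0 0 0 0 0", "force": 30}}

```text
time: 9.48
tool_pos: [0.7075, -0.0748, 0.1335]
tool_rot: [3.14, 0.0, 1.762]
contact_force: [-0.8, 0.0, 5.6]
opening: 0.0331
grip_force: 30.0
```

{"api": "apply_moves", "payload": {"motion": "80 0 0 0 0 0 0;80 0 0 0 0 0 0;80 0 0 0 0 0 0;80 0 0 0 0 0 0;80 0 0 -2 0 0 0;80 0 0 -2.5 0 0 0;70 0 0 -2.2 0 0 0;70 1 -2 0 0 0 0;70 1.2 -3 0 0 0 0;70 1.2 -3 0 0 0 0;70 1 -2 0 0 0 0;70 0 0 0 0 0 0"}}

```text
time: 10.98
tool_pos: [0.5998, -0.0502, 0.2004]
tool_rot: [3.141, -0.0, 1.762]
contact_force: [0.3, -0.9, 0.1]
opening: 0.0646
grip_force: 0.0
```

```bash
python3 - <<'E'
from look import *
p=shot('side')
z=p['img'][140:300,300:460,::-1]
cv2.imwrite('pics/z3.png',cv2.resize(z,(560,560),interpolation=2))
E
```

```text
(no output)
```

View pics/z3.png

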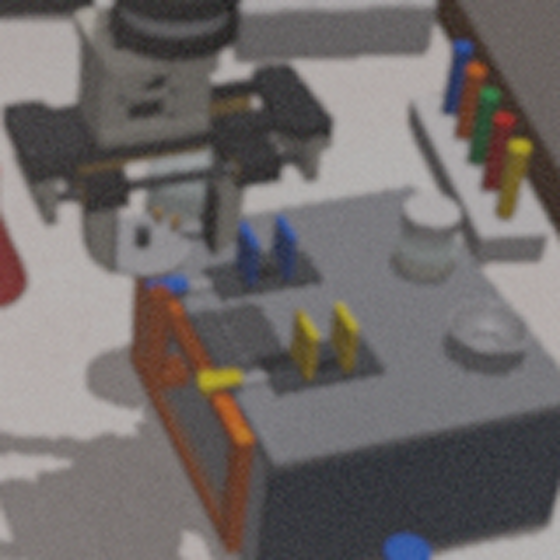

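Both tab pairs are together and both claws are lifted. I'll check the post position numerically before lowering.

```bash
python3 - <<'E'
from fit import *
t=shot('top');s=shot('side')
for z in(.173,.155,.105):
    X=[[.6011,-.0508,z]]
    print(z,'zt',((proj(t,X)-[260,70])*4.5).round(),'z3',((proj(s,X)-[300,140])*3.5).round(),'zb',((proj(s,X)-[310,165])*4.2).round())
E
```

```text
0.173 zt [[497. 476.]] z3 [[156. 288.]] zb [[145. 241.]]
0.155 zt [[494. 481.]] z3 [[154. 310.]] zb [[143. 267.]]
0.105 zt [[485. 494.]] z3 [[151. 366.]] zb [[139. 335.]]
```

{"api": "apply_moves", "payload": {"motion": "70 0 0 2 0 0 0;70 0 0 2 0 0 0;70 0 0 1.3 0 0 0;70 0 0 1 0 0 0;50 0 0 0 0 0 0;30 0 0 0 0 0 0;10 0 0 0 0 0 0;0 0 0 0 0 0 0;0 0 0 0 0 0 0;0 0 0 0 0 0 0;0 0 0 0 0 0 0", "force": 30}}

```text
time: 12.5
tool_pos: [0.6008, -0.0505, 0.1369]
tool_rot: [3.141, 0.0, 1.762]
contact_force: [0.9, 0.6, 1.0]
opening: 0.0152
grip_force: 30.0
```

The post is gripped (opening 15 mm). Drawing the gate along its arc.

{"api": "apply_moves", "payload": {"motion": "0 0.3 -0.98 0 0 0 0.09;0 0.3 -0.98 0 0 0 0.09;0 0.3 -0.98 0 0 0 0.09;0 0.3 -0.98 0 0 0 0.09;0 0.3 -0.98 0 0 0 0.09;0 0.3 -0.98 0 0 0 0.09;0 0 0 0 0 0 0", "force": 40}}

```text
time: 13.38
tool_pos: [0.543, -0.0305, 0.1369]
tool_rot: [3.141, -0.0, 1.223]
contact_force: [0.5, 0.4, 0.5]
opening: 0.0152
grip_force: 40.0
```

```bash
cat > arc.py <<'E'
from fit import *
o=robot.observe();P=o['tool_pos'];h=np.array([.608,.0625]);v0=np.array([.6008,-.0505])-h
v=P[:2]-h;th=-(np.arctan2(v[1],v[0])-np.arctan2(v0[1],v0[0]));print('theta',(th+np.pi)%(2*np.pi)-np.pi,'r',np.hypot(*v),np.hypot(*v0),o['contact_force'],o['tool_rot'][2])
E
python3 arc.py
```

```text
theta 0.5460202200746931 r 0.1134900137858537 0.11322914819073754 [0.50143146 0.43353107 0.45010672] 1.2226955628118694
```

{"api": "apply_moves", "payload": {"motion": "0 0.3 -0.98 0 0 0 0.09;0 0.3 -0.98 0 0 0 0.09;0 0.3 -0.98 0 0 0 0.09;0 0.3 -0.98 0 0 0 0.09;0 0.3 -0.98 0 0 0 0.09;0 0.3 -0.98 0 0 0 0.09;0 0.3 -0.98 0 0 0 0.09;0 0.3 -0.98 0 0 0 0.09;0 0.25 -0.8 0 0 0 0.07;0 0 0 0 0 0 0;0 0 0 0 0 0 0;0 0 0 0 0 0 0"}}

```text
time: 14.88
tool_pos: [0.4965, 0.0425, 0.1369]
tool_rot: [3.14, -0.001, 0.433]
contact_force: [4.6, -3.1, -1.1]
opening: 0.015
grip_force: 40.0
```

```bash
python3 arc.py; python3 - <<'E'
from look import *
p=shot('side')
z=p['img'][130:310,270:470,::-1]
cv2.imwrite('pics/z4.png',cv2.resize(z,(640,576),interpolation=2))
E
```

```text
theta 1.3300044048321418 r 0.11330588558245698 0.11322914819073754 [ 4.59490969 -3.05673312 -1.05571799] 0.4334109264808621
```

View pics/z4.png

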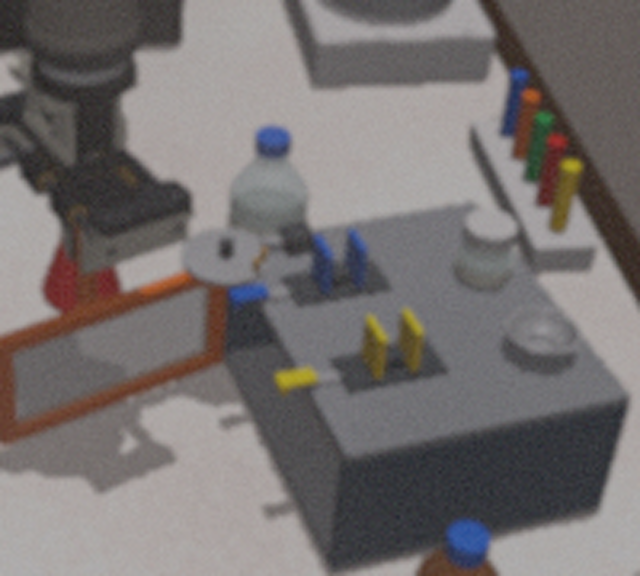

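The gate stands wide open (about 1.33 rad) with the post in the gripper, both tab pairs are squeezed, and nothing else appears to have moved. Handing in.

```bash
python3 -c "
from cell import robot
print(robot.hand_in())"
```

```text
the job is handed in; nothing more can be done
None
```

The blue catch was squeezed first, then the yellow. The gate is now open to about 1.33 rad with the gripper still holding the pull post, nothing else looked disturbed in the last side view, and the job is handed in (no verdict was returned).

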